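Sweep the sorted garlic off the board into the tray

TASK

Sweep the three garlic bulbs across the sorting board with your fingertips and off its edge, so that all three drop into the steel tray standing against it. Only push them: do not pick them up. Leave the brass weight standing where it is on the board, keep off the eggs, and do not disturb the glass jar.

Things in the scene. Friction and masses are not known exactly. Their poses are not given: they have to be found in the camera images.
- board: wooden sorting platform, fixed to the counter, 280 mm (its x) by 360 mm (its y), flat top 70 mm above the counter, no rim. Origin: centre of its underside, on the counter; z up. The tray stands against one of its two 280 mm long edges (own y = +180 mm or -180 mm) and the eggs against the other; which is which varies
- tray: empty open-topped sheet-steel tray, fixed to the counter, 200 mm (its x) by 140 mm (its y), 55 mm high (rim 15 mm below the board's top), walls and floor 3 mm. Its axes are parallel to the board's; one 200 mm side stands 4 mm from the board's edge, and it may be shifted up to 30 mm along that edge. Origin: centre of its underside; z up
- eggs: grey pulp flat holding a dozen eggs in 4 by 3, fixed to the counter, 200 mm (its x) by 140 mm (its y), egg tops 62 mm above the counter; 4 mm from the board's edge opposite the tray, not to be touched. Origin: centre of its underside; z up
- garlic1: a garlic bulb, off-white with fine ribs, loose, about 40 to 75 g; squat and round, 48 mm across at its widest, 36 mm high plus a thin 8 mm stalk stub on top, standing on a flat root end 38 mm across, so it slides rather than rolls. Origin: its middle, at the widest height, 14 mm above its underside; z up
- garlic2: a garlic bulb, off-white with fine ribs, loose, about 40 to 75 g; squat and round, 48 mm across at its widest, 36 mm high plus a thin 8 mm stalk stub on top, standing on a flat root end 38 mm across, so it slides rather than rolls. Origin: its middle, at the widest height, 14 mm above its underside; z up (same as the first)
- garlic3: a garlic bulb, off-white with fine ribs, loose, about 40 to 75 g; squat and round, 48 mm across at its widest, 36 mm high plus a thin 8 mm stalk stub on top, standing on a flat root end 38 mm across, so it slides rather than rolls. Origin: its middle, at the widest height, 14 mm above its underside; z up (same as the first)
- weight: brass 200 g scale weight, loose, standing upright on the board among the bulbs: 28 mm in diameter with a small knob on top, 45 mm high. It may stand between a bulb and the tray. Origin: centre of its underside; z up
- jar: closed amber glass jar, loose, 66 mm in diameter, 75 mm high, on the counter beyond the board. Origin: centre of its underside
There are look-alikes about, which are no part of the job. Leave any green or turquoise look-alike of the garlic3 alone.

How it is judged:
By the outcome, as a careful person would: the job done as asked, in the order asked, and still so for the second after the job is handed in, with the robot touching nothing.
It also fails if it takes over 66 s, if anything falls off the work surface, if the arm or the gripper's body presses on something with over 40 N, if the wrist force passes 120 N, or if a joint passes its speed limit or range.

ROBOT

A 7-joint arm with a two-finger parallel gripper is mounted at the origin on the work surface. World frame = base frame: x ahead of the robot, y to its left, z up, the work surface at z = 0. Lengths are in m, angles in rad, forces in N, time in s.
With the tool pointing down it reaches from about 0.4 to 0.875 m from the base axis. Payload 19.3 kg.
Tool frame: the origin (TCP) lies at the centre of the arm's flange, where the gripper is bolted on; the fingertips stand 173 mm ahead of it and the grasp point (between the pads) lies 155 mm ahead of it; z points along the fingers, y is the direction in which the jaws open and shut (so a half turn about z gives the same grasp; the last joint's range is limited). The gripper opens to 85 mm and grips with 20 to 120 N. Pads are 22 mm wide; open, the fingers measure 114 mm over their backs; the gripper's body (76 mm by 85 mm) begins 54 mm behind the grasp point. The pads swing forward as they close: fully open they stand 13 mm farther back than shut.
Start: joints at [-1.236, 0.521, -0.036, 1.599, 0.021, 1.021, -0.113], TCP at [0.246, 0.574, 0.405] pointing down, gripper open.
Joint ranges: [-2.91, 2.91], [-0.3, 2.13], [-1.5, 1.42], [0.17, 2.43], [-1.26, 4.41], [0.16, 1.93], [-2.52, 2.52]. Speed limits (rad/s): [1.89, 1.89, 2.39, 2.39, 3.01, 3.01, 3.01].

INTERFACE

Orientations are given as a 3x3 rotation matrix whose columns are the frame's x, y, z axes.
In Python, from bench import monitor, eyes, ctrl gives the robot as it stands. The module is installed in compiled form; this text tells all that it offers.
- The arm moves only by the tool servo_tool, never from a script. Its arguments are lists of equal length, an entry for each row: "slide": the shift along the tool's x, y, z in units of 80 cm (1.0 is 80 cm), a list of three; "twist": the turn, a rotation vector about the tool's x, y, z in units of 30 degrees (1.0 is 30 degrees), a list of three; "fingers": the gripper command: -1 is fully open, 1 is shut, values between are in proportion. In form: {"slide": [[tx, ty, tz], ...], "twist": [[wx, wy, wz], ...], "fingers": [fingers, ...]}. A call has exactly 10 rows; each row is the pose to reach, as a shift and turn from the pose commanded when the call began, along the tool's axes at that moment; what a row does not reach only later rows make up. A row lasts 1/12 s, in which the tool goes at most 41.7 mm and 7.16 degrees, less where a joint would pass 70% of its speed; a pose out of reach is approached as far as the arm can. A call with a number of a shift or a turn outside -1 to 1 is refused whole. A call with a gripper value outside its range is refused whole. The fingers move at their own pace and stop on an object; the grip force is fixed at half the most. Time passes only in rows, so rows that repeat a pose let the fingers close, or fill a call up. It gives the time, the measured TCP pose, the force and the opening at its end, in the units of the state.
- monitor.get_state(): the state, without advancing time (a new reading comes with each control period).
- eyes.read_camera(name): name is "scene" or "top" or "wrist"; returns a dict with "pixels" (420x560x3 uint8, red, green, blue), "mtx" (3x3 intrinsics, pixels), "position" and "rotation" of the camera in the world. Camera axes: x right, y down, z forward; pixel columns grow to the right and rows downward; lengths in m; the calibration is good to about 2 mm. A picture is of the moment at which its call begins. There is no depth.
- ctrl.job_done(): hands the job in, once; it reports no verdict.
The state is a dict: "clock": time; "joint_pos": joint angles; "joint_vel": joint speeds; "tau": joint torques, N m; "eef_pos": TCP position; "tool_rot": TCP orientation; "force": force on the tool from outside, world axes, zero at the start; "ft_torque": the same for the moment, N m; "finger_gap": finger opening in m.
Only numpy, scipy, OpenCV 4.12 (cv2) and the standard library are available. Lean on these libraries where they do the work, as an engineer would, in place of code of your own. Each camera call takes 0.05 s, during which the arm holds its last target.

## Working session

There is one attempt and no reset: what is moved stays moved. The work goes in short steps, Python scripts to look and compute and a tool call to move; the robot and the scene stay as the last step left them, time stands still between calls to the robot, and variables do not carry over. Pictures are saved under pics/ and viewed, and the job is handed in when it is done.

Besides the shell and the picture viewer there is one more tool, called after "Request:" as name(argument=value, ...) on one line, values as JSON. servo_tool: Moves the arm, as the interface text tells. Shifts and turns lie within -1 to 1; 1 stands for 80 cm of shift or 30 degrees of turn. Its arguments: {"type":"object","properties":{"slide":{"type":"array"},"twist":{"type":"array"},"fingers":{"type":"array"}},"required":["slide","twist","fingers"]}

```bash
mkdir -p pics; ls; python3 - <<'E'
from bench import monitor, eyes
import cv2, pickle
s=monitor.get_state()
print(s)
d={}
for n in ["scene","top","wrist"]:
    c=eyes.read_camera(n); d[n]=c
    cv2.imwrite(f"pics/{n}0.png",cv2.cvtColor(c["pixels"],cv2.COLOR_RGB2BGR))
    print(n,c["mtx"].tolist(),c["position"],c["rotation"])
pickle.dump(d,open("cams0.pkl","wb"))
E
```

```text
pics
{'clock': 0.0, 'joint_pos': array([-1.23622148,  0.52204495, -0.03631638,  1.59997444,  0.02121251,
        1.02108599, -0.11284352]), 'joint_vel': array([-0.00115273, -0.00031914, -0.00193654, -0.00036348,  0.00062763,
       -0.00323729,  0.00193394]), 'tau': array([-8.01959704e-04, -9.27113271e+01,  1.97928451e+00, -3.69930625e+01,
        1.77042681e-02,  8.22464383e-03, -4.01952988e-06]), 'eef_pos': array([0.24610954, 0.57436798, 0.40411848]), 'tool_rot': array([[-9.19168608e-01,  3.93864118e-01, -3.54851920e-04],
       [ 3.93864267e-01,  9.19167990e-01, -1.07011889e-03],
       [-9.53129055e-05, -1.12338318e-03, -9.99999364e-01]]), 'force': array([ 0.5356509 ,  0.13817814, -0.14633657]), 'ft_torque': array([-0.00527898, -0.01023097, -0.06270306]), 'finger_gap': 0.08562542684686851}
scene [[380.85848317257665, 0.0, 276.6565941756727], [0.0, 380.85848317257665, 213.3823405395234], [0.0, 0.0, 1.0]] [ 0.8710724  -0.28349019  0.66902495] [[ 0.74921051  0.55961217 -0.35428495]
 [ 0.66228814 -0.62682309  0.4104476 ]
 [ 0.00761749 -0.54215038 -0.84024695]]
top [[448.5865784468683, 0.0, 275.3619033460592], [0.0, 448.5865784468683, 215.0127431177048], [0.0, 0.0, 1.0]] [0.52582919 0.01716132 0.89993026] [[ 0.00369196 -0.99362445  0.11268019]
 [-0.99967032 -0.00653042 -0.02483172]
 [ 0.02540925 -0.11255137 -0.99332098]]
wrist [[375.8392526097161, 0.0, 278.87430738001956], [0.0, 375.8392526097161, 207.5686459421687], [0.0, 0.0, 1.0]] [0.18473751 0.59916617 0.37310464] [[ 3.93370069e-01  8.87612369e-01  2.39591887e-01]
 [ 9.19380010e-01 -3.79601699e-01 -1.03164655e-01]
 [-6.20736754e-04  2.60857879e-01 -9.65377015e-01]]
```

View pics/scene0.png

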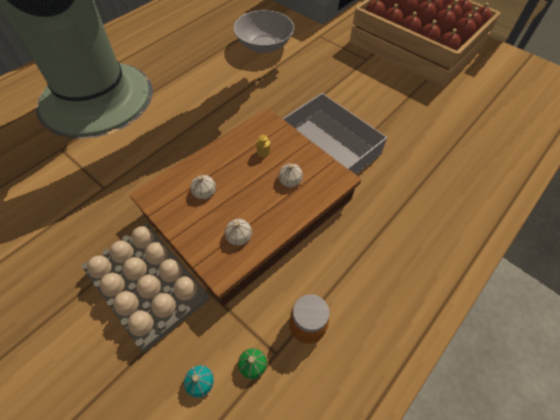

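View pics/top0.png

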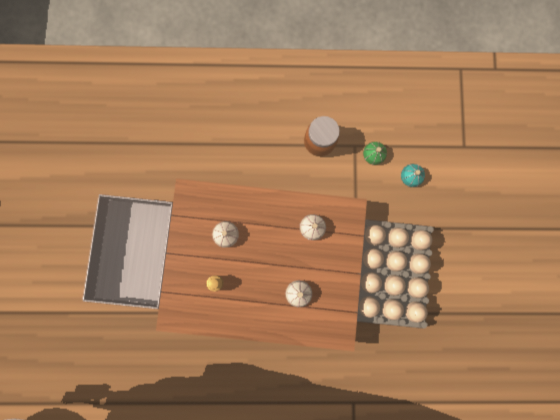

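Top view: the tray is on the left (+y side) at about (130,250) and the eggs on the right at (398,275). The white bulbs are at (225,235), (313,227) and (298,294), with the brass weight at (214,284) and the jar at (322,135). The things that could be mistaken for the bulbs are the green bulb at (375,153), the turquoise bulb at (414,175) and the pale eggs. I choose the three off-white bulbs on the board, and now measure them and check a crop.

```bash
cat > h.py <<'E'
import numpy as np, cv2
def ray(c,uv,z):
    K=c["mtx"];d=c["rotation"]@np.linalg.solve(K,[uv[0],uv[1],1.]);p=np.array(c["position"])
    return p+d*(z-p[2])/d[2]
def proj(c,P):
    q=c["rotation"].T@(np.array(P)-c["position"]);q=c["mtx"]@q;return q[:2]/q[2]
def blobs(c,m,amin):
    n,l,s,ce=cv2.connectedComponentsWithStats(m.astype(np.uint8))
    return [(ce[i].round(1),s[i].tolist()) for i in range(1,n) if s[i,4]>=amin]
def hsv(c): return cv2.cvtColor(c["pixels"],cv2.COLOR_RGB2HSV)
def quad(m):
    cs,_=cv2.findContours(m.astype(np.uint8),cv2.RETR_EXTERNAL,cv2.CHAIN_APPROX_NONE)
    k=max(cs,key=cv2.contourArea);return cv2.convexHull(k)
def bulbs(c):
    h=hsv(c);return (h[...,1]<75)&(h[...,2]>120)
E
python3 - <<'E'
import pickle,cv2,numpy as np
from h import *
d=pickle.load(open("cams0.pkl","rb"))
for n in ["top","scene"]:
    c=d[n];h=hsv(c)
    print(n,"white")
    for ce,s in blobs(c,bulbs(c),100):
        if s[4]<3000: print(ce,s,ray(c,ce,0.088).round(4))
    m=(h[...,0]>=20)&(h[...,0]<32)&(h[...,1]>150)&(h[...,2]>90)
    print("brass")
    for ce,s in blobs(c,m,30): print(ce,s,ray(c,ce,0.092).round(4))
c=d["top"]
print([ (p,hsv(c)[p[1],p[0]]) for p in [(190,210),(270,250),(270,170),(340,330),(250,360),(322,130),(214,284)]])
crop=c["pixels"][170:360,70:450]
cv2.imwrite("pics/crop.png",cv2.cvtColor(cv2.resize(crop,None,fx=2,fy=2,interpolation=3),cv2.COLOR_RGB2BGR))
E
```

```text
top white
[323.5 130.9] [309, 116, 31, 30, 728] [ 0.7766 -0.0925  0.088 ]
[312.1 226.8] [300, 215, 25, 25, 457] [ 0.5968 -0.0701  0.088 ]
[224.5 233.9] [213, 222, 24, 25, 451] [0.583  0.0887 0.088 ]
[404.3 249.3] [379, 242, 53, 14, 244] [ 0.5567 -0.2381  0.088 ]
[394.2 261.2] [389, 256, 12, 11, 101] [ 0.5351 -0.219   0.088 ]
[417.7 263.5] [412, 258, 12, 12, 100] [ 0.5311 -0.2618  0.088 ]
[297.8 293.4] [286, 281, 25, 26, 474] [ 0.4771 -0.0438  0.088 ]
[392.5 285.6] [387, 280, 12, 12, 103] [ 0.4913 -0.2148  0.088 ]
[416.2 288.1] [411, 283, 12, 11, 102] [ 0.487  -0.2577  0.088 ]
[400.4 296.8] [375, 289, 54, 15, 263] [ 0.4714 -0.2285  0.088 ]
[414.4 313. ] [409, 308, 12, 11, 102] [ 0.4429 -0.253   0.088 ]
[399.2 321.8] [373, 313, 54, 15, 305] [ 0.4274 -0.2252  0.088 ]
brass
scene white
[251.3  33.9] [234, 14, 46, 31, 556] [0.208  0.3735 0.088 ]
[127.3  97.8] [90, 64, 58, 65, 1234] [0.1709 0.0084 0.088 ]
[331.2 144.4] [297, 121, 90, 48, 1064] [0.5979 0.2018 0.088 ]
[294.8 173.5] [286, 164, 16, 17, 163] [0.5912 0.0931 0.088 ]
[206.1 184.8] [196, 175, 19, 18, 219] [ 0.4829 -0.0406  0.088 ]
[239.9 229.3] [226, 219, 25, 20, 308] [ 0.5998 -0.068   0.088 ]
[310.9 311.6] [293, 295, 36, 35, 971] [ 0.7865 -0.1006  0.088 ]
brass
[263.7 141.7] [258, 135, 12, 16, 110] [0.492  0.1118 0.092 ]
[((190, 210), array([ 11, 138, 176], dtype=uint8)), ((270, 250), array([ 11, 141, 172], dtype=uint8)), ((270, 170), array([ 14, 127, 189], dtype=uint8)), ((340, 330), array([ 12, 141, 174], dtype=uint8)), ((250, 360), array([ 14, 125, 165], dtype=uint8)), ((322, 130), array([ 12,  39, 185], dtype=uint8)), ((214, 284), array([ 18, 138, 224], dtype=uint8))]
```

View pics/crop.png

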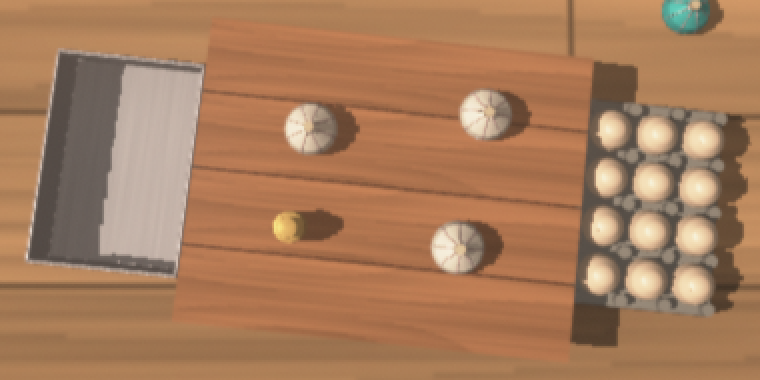

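The crop shows exactly three off-white ribbed bulbs on the board and one brass weight. The weight stands between the lower bulb, at crop (458,247), and the tray. Next I read off the board and tray corners.

```bash
python3 - <<'E'
import pickle
from h import *
d=pickle.load(open("cams0.pkl","rb"));c=d["top"]
B=[ray(c,p,.07) for p in [(177,180),(367,201),(355.5,350.5),(157,330)]]
T=[ray(c,p,.055) for p in [(100,195.5),(171.5,202.5),(159,308),(84,301)]]
for X in (B,T):
    print(np.round(X,4).tolist(), [round(float(np.linalg.norm(X[i]-X[(i+1)%4])),4) for i in range(4)], np.mean(X,0).round(4))
u=(B[0]-B[1])+(B[3]-B[2]);u/=np.linalg.norm(u)   # toward tray
th=np.arctan2(u[1],u[0]);print("tray dir",u,np.degrees(th))
v=np.array([u[1],-u[0],0])  # board x-ish (world +x)
o=np.mean(B,0);print("v",v)
# weight & bulbs in (a: across along v, b: toward tray along u)
h=hsv(c);m=(h[...,0]>=16)&(h[...,0]<32)&(h[...,1]>110)&(h[...,2]>120)
for ce,s in blobs(c,m,40):
    if 190<ce[0]<240 and 260<ce[1]<300: print(ce,s,ray(c,ce,.095)); W=ray(c,ce,.095)
P={'g1':(.585,.089),'g2':(.597,-.0695),'g3':(.479,-.043),'w':W[:2],'tray':np.mean(T,0)[:2]}
for k,p in P.items():
    q=np.array([*p[:2],0])-[o[0],o[1],0];print(k,np.round(p,4),"across %.4f along %.4f"%(q@v,q@u))
c=d["scene"]
for p in [(263.7,141.7)]: print(ray(c,p,.095))
E
```

```text
[[0.6846, 0.1805, 0.07], [0.6476, -0.1757, 0.07], [0.3743, -0.1495, 0.07], [0.4105, 0.2085, 0.07]] [0.3582, 0.2746, 0.3599, 0.2756] [0.5292 0.016  0.07  ]
[[0.6565, 0.3271, 0.055], [0.6442, 0.1926, 0.055], [0.448, 0.2097, 0.055], [0.4605, 0.347, 0.055]] [0.1351, 0.1969, 0.1379, 0.1971] [0.5523 0.2691 0.055 ]
tray dir [0.10196212 0.99478828 0.        ] 84.1478309652703
v [ 0.99478828 -0.10196212  0.        ]
[213.1 282.9] [206, 276, 15, 15, 178] [0.49549921 0.10681758 0.095     ]
g1 [0.585 0.089] across 0.0480 along 0.0783
g2 [ 0.597  -0.0695] across 0.0761 along -0.0781
g3 [ 0.479 -0.043] across -0.0440 along -0.0638
w [0.4955 0.1068] across -0.0428 along 0.0869
tray [0.5523 0.2691] across -0.0029 along 0.2542
[0.49399541 0.10975053 0.095     ]
```

View pics/wrist0.png

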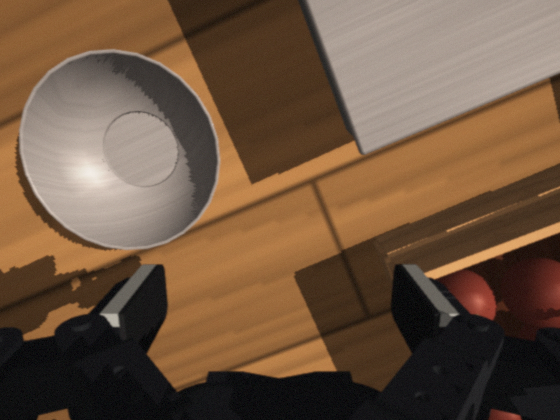

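```bash
cat >> h.py <<'E'
O=np.array([.5292,.016]);V=np.array([.99479,-.10196]);U=np.array([.10196,.99479])
def ab2w(a,b): return O+a*V+b*U
def w2ab(p): q=np.array(p[:2])-O; return np.array([q@V,q@U])
def go(a,b,z,yaw_ab):
    """yaw_ab: deg, push direction (tool +x) turned from U towards -across. prints slide/twist units"""
    from scipy.spatial.transform import Rotation as R
    from bench import monitor
    s=monitor.get_state();Rt=s["tool_rot"]
    y=np.radians(84.15+yaw_ab);X=np.array([np.cos(y),np.sin(y),0]);Z=np.array([0,0,-1.]);Y=np.cross(Z,X)
    Rd=np.stack([X,Y,Z],1)
    P=np.array([*ab2w(a,b),z]);sl=Rt.T@(P-s["eef_pos"])
    tw=np.degrees(R.from_matrix(Rt.T@Rd).as_rotvec())
    print("tgt",P.round(4),"slide",(sl/.8).round(4),"twist",(tw/30).round(4),"dist mm",(np.linalg.norm(sl)*1e3).round(),"clock",s["clock"])
E
python3 -c "
from h import *
go(.088,.033,.38,41.1)"
```

```text
tgt [0.6201 0.0399 0.38  ] slide [-0.6929 -0.43    0.0307] twist [-1.4000e-03  5.0000e-04  1.0518e+00] dist mm 653.0 clock 0.15
```

Request:
servo_tool(slide=[[-0.04, -0.025, 0.0], [-0.08, -0.05, 0.0], [-0.12, -0.075, 0.0], [-0.16, -0.1, 0.0], [-0.2, -0.125, 0.0], [-0.24, -0.15, 0.0], [-0.28, -0.175, 0.0], [-0.32, -0.2, 0.0], [-0.36, -0.225, 0.0], [-0.4, -0.25, 0.0]], twist=[[0, 0, 0.1], [0, 0, 0.2], [0, 0, 0.3], [0, 0, 0.4], [0, 0, 0.5], [0, 0, 0.6], [0, 0, 0.7], [0, 0, 0.8], [0, 0, 0.9], [0, 0, 1.0]], fingers=[0.41, 0.41, 0.41, 0.41, 0.41, 0.41, 0.41, 0.41, 0.41, 0.41])

```text
clock: 0.98
eef_pos: [0.4622, 0.2629, 0.4048]
tool_rot: [[-0.597, 0.802, 0.0], [0.802, 0.597, 0.0], [0.0, 0.0, -1.0]]
force: [1.5, 1.3, -0.6]
finger_gap: 0.0255
```

```bash
python3 -c "
from h import *
go(.088,.033,.30,41.1)"
```

```text
tgt [0.6201 0.0399 0.3   ] slide [-0.3415 -0.0081  0.1309] twist [ 0.0001 -0.0001  0.047 ] dist mm 293.0 clock 0.9833
```

Request:
servo_tool(slide=[[-0.04, -0.001, 0.013], [-0.08, -0.002, 0.026], [-0.12, -0.003, 0.039], [-0.16, -0.004, 0.052], [-0.2, -0.005, 0.065], [-0.24, -0.006, 0.078], [-0.28, -0.007, 0.092], [-0.32, -0.008, 0.105], [-0.3415, -0.008, 0.12], [-0.3415, -0.008, 0.131]], twist=[[0, 0, 0.01], [0, 0, 0.02], [0, 0, 0.03], [0, 0, 0.047], [0, 0, 0.047], [0, 0, 0.047], [0, 0, 0.047], [0, 0, 0.047], [0, 0, 0.047], [0, 0, 0.047]], fingers=[0.41, 0.41, 0.41, 0.41, 0.41, 0.41, 0.41, 0.41, 0.41, 0.41])

```text
clock: 1.82
eef_pos: [0.6214, 0.0379, 0.2986]
tool_rot: [[-0.575, 0.818, 0.0], [0.818, 0.575, -0.002], [-0.002, -0.001, -1.0]]
force: [-0.4, -0.8, -0.1]
finger_gap: 0.0251
```

```bash
python3 -c "
from h import *
from bench import eyes
c=eyes.read_camera('wrist');cv2.imwrite('pics/w1.png',c['pixels'][...,::-1])
for ce,s in blobs(c,bulbs(c),300): print(ce,s,w2ab(ray(c,ce,.088)))
go(.088,.033,.248,41.1)
go(-.025,.165,.248,41.1)
print(proj(c,[*ab2w(.048,.078),.088]))"
```

```text
[283.6 102.1] [230, 60, 95, 99, 5209] [0.04616199 0.0820714 ]
[242.5 119.8] [229, 107, 34, 30, 590] [0.03695474 0.06355498]
[230.3 274.3] [218, 251, 25, 52, 615] [ 0.08203579 -0.000977  ]
[327.4 272. ] [316, 251, 24, 44, 550] [0.11922866 0.03311546]
tgt [0.6201 0.0399 0.248 ] slide [-0.0002  0.0001  0.0614] twist [-0.0055 -0.0012 -0.0007] dist mm 49.0 clock 1.8667
tgt [0.5212 0.1827 0.248 ] slide [0.217  0.002  0.0615] twist [-0.0055 -0.0012 -0.0007] dist mm 180.0 clock 1.8667
[280.79348933 111.70230234]
```

View pics/w1.png

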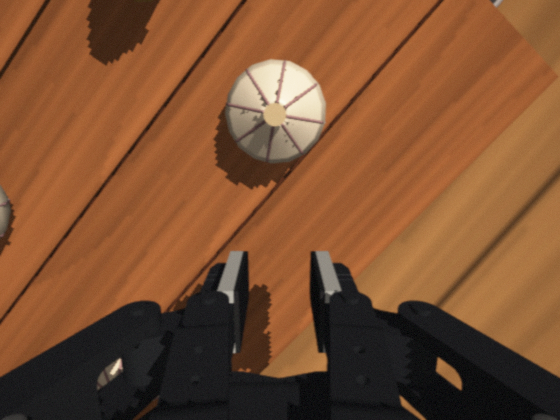

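The bulb is at (277,110), straight ahead of the fingertips centred at column 279, and it agrees with the top-view estimate at (281,112). Descend behind it, then push.

Request:
servo_tool(slide=[[0, 0, 0.02], [0, 0, 0.04], [0, 0, 0.055], [0, 0, 0.0614], [0.01, 0, 0.0614], [0.02, 0, 0.0614], [0.03, 0, 0.0614], [0.04, 0, 0.0614], [0.05, 0, 0.0614], [0.06, 0, 0.0614]], twist=[[0, 0, 0], [0, 0, 0], [0, 0, 0], [0, 0, 0], [0, 0, 0], [0, 0, 0], [0, 0, 0], [0, 0, 0], [0, 0, 0], [0, 0, 0]], fingers=[0.41, 0.41, 0.41, 0.41, 0.41, 0.41, 0.41, 0.41, 0.41, 0.41])

```text
clock: 2.7
eef_pos: [0.5918, 0.0821, 0.2513]
tool_rot: [[-0.58, 0.815, 0.001], [0.815, 0.58, 0.0], [-0.0, 0.001, -1.0]]
force: [0.7, -0.7, 1.4]
finger_gap: 0.0254
```

```bash
python3 -c "
from h import *
from bench import eyes
for n in ['wrist','scene']:
  c=eyes.read_camera(n);cv2.imwrite('pics/%s2.png'%n,c['pixels'][...,::-1])
go(-.025,.165,.247,41.1)"
```

```text
tgt [0.5212 0.1827 0.247 ] slide [0.1529 0.0009 0.0051] twist [ 0.0006 -0.0011  0.0082] dist mm 122.0 clock 2.8
```

View pics/wrist2.png

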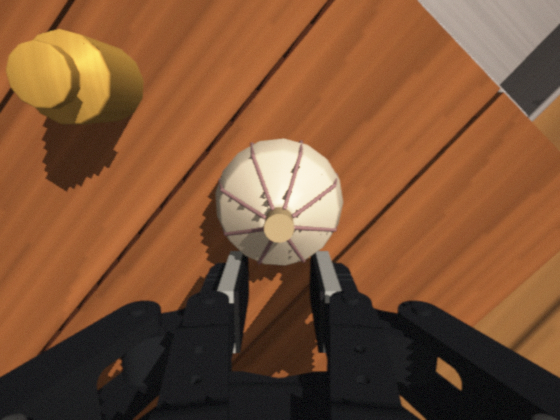

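View pics/scene2.png

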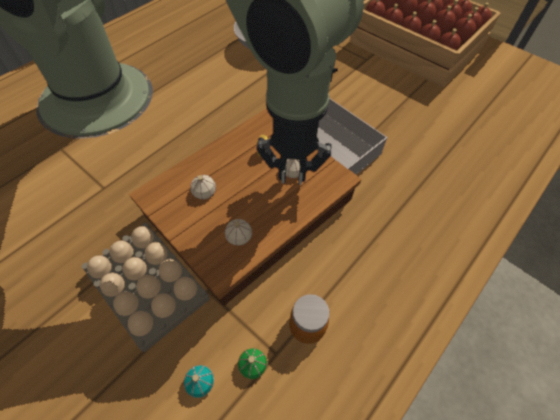

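Bulb 1 is centred in front of the fingers at (279,200). The weight, at (75,75), lies well left of the path. Push on.

Request:
servo_tool(slide=[[0.01, 0, 0.003], [0.02, 0, 0.004], [0.03, 0, 0.004], [0.04, 0, 0.004], [0.05, 0, 0.004], [0.06, 0, 0.004], [0.07, 0, 0.004], [0.08, 0, 0.004], [0.09, 0, 0.004], [0.1, 0, 0.004]], twist=[[0, 0, 0], [0, 0, 0], [0, 0, 0], [0, 0, 0], [0, 0, 0], [0, 0, 0], [0, 0, 0], [0, 0, 0], [0, 0, 0], [0, 0, 0]], fingers=[0.41, 0.41, 0.41, 0.41, 0.41, 0.41, 0.41, 0.41, 0.41, 0.41])

```text
clock: 3.63
eef_pos: [0.5454, 0.1471, 0.2476]
tool_rot: [[-0.579, 0.815, 0.0], [0.815, 0.579, 0.0], [0.0, 0.0, -1.0]]
force: [-0.4, 0.6, 0.3]
finger_gap: 0.0254
```

```bash
python3 -c "
from h import *
from bench import eyes
for n in ['wrist']:
  c=eyes.read_camera(n);cv2.imwrite('pics/%s3.png'%n,c['pixels'][...,::-1])
go(-.025,.165,.247,41.1);go(-.045,.185,.247,41.1)"
```

```text
tgt [0.5212 0.1827 0.247 ] slide [0.0519 0.0009 0.0007] twist [-0.0003 -0.0018  0.0077] dist mm 42.0 clock 3.6833
tgt [0.5033 0.2046 0.247 ] slide [ 0.0872 -0.0014  0.0007] twist [-0.0003 -0.0018  0.0077] dist mm 70.0 clock 3.6833
```

View pics/wrist3.png

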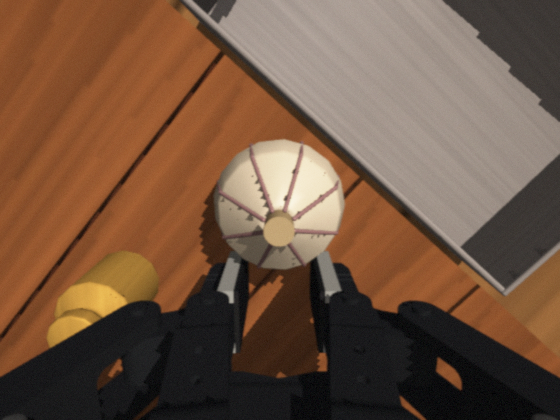

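Bulb 1 is still nested, with the tray edge just ahead and the weight clear at the lower left. Push it over the edge.

Request:
servo_tool(slide=[[0.01, 0, 0], [0.02, 0, 0], [0.03, 0, 0], [0.04, 0, 0], [0.05, 0, 0], [0.06, 0, 0], [0.07, 0, 0], [0.075, 0, 0], [0.08, 0, 0], [0.08, 0, 0]], twist=[[0, 0, 0], [0, 0, 0], [0, 0, 0], [0, 0, 0], [0, 0, 0], [0, 0, 0], [0, 0, 0], [0, 0, 0], [0, 0, 0], [0, 0, 0]], fingers=[0.41, 0.41, 0.41, 0.41, 0.41, 0.41, 0.41, 0.41, 0.41, 0.41])

```text
clock: 4.52
eef_pos: [0.5084, 0.1993, 0.2476]
tool_rot: [[-0.58, 0.815, -0.0], [0.815, 0.58, 0.0], [0.0, -0.0, -1.0]]
force: [0.7, 0.2, -0.8]
finger_gap: 0.0256
```

```bash
python3 -c "
from h import *
from bench import eyes
for n in ['wrist']:
  c=eyes.read_camera(n);cv2.imwrite('pics/%s4.png'%n,c['pixels'][...,::-1])
go(.078,-.14,.36,3.3)"
```

```text
tgt [ 0.5925 -0.1312  0.36  ] slide [-0.3968 -0.1537 -0.1405] twist [-1.0000e-04  1.0000e-04  1.2656e+00] dist mm 359.0 clock 4.5667
```

View pics/wrist4.png

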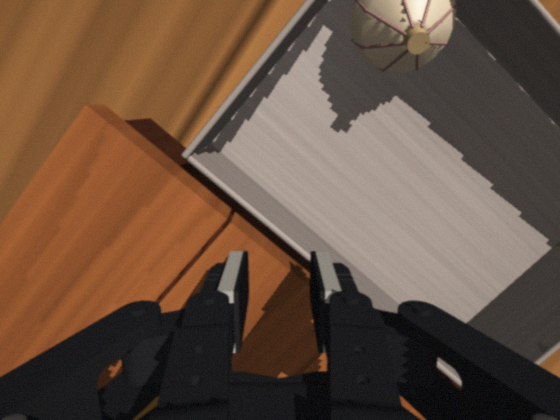

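Bulb 1 stands in the tray at (403,35), by the far wall. Lift, then travel to behind bulb 2.

Request:
servo_tool(slide=[[0, 0, -0.05], [0, 0, -0.1], [-0.02, -0.008, -0.14], [-0.06, -0.023, -0.14], [-0.1, -0.039, -0.14], [-0.145, -0.056, -0.14], [-0.19, -0.074, -0.14], [-0.235, -0.091, -0.14], [-0.28, -0.108, -0.14], [-0.325, -0.126, -0.14]], twist=[[0, 0, 0], [0, 0, 0], [0, 0, 0.1], [0, 0, 0.2], [0, 0, 0.3], [0, 0, 0.4], [0, 0, 0.5], [0, 0, 0.6], [0, 0, 0.7], [0, 0, 0.8]], fingers=[0.41, 0.41, 0.41, 0.41, 0.41, 0.41, 0.41, 0.41, 0.41, 0.41])

```text
clock: 5.4
eef_pos: [0.5774, -0.0742, 0.3597]
tool_rot: [[-0.195, 0.981, 0.0], [0.981, 0.195, -0.0], [-0.0, 0.0, -1.0]]
force: [1.5, 1.1, 0.5]
finger_gap: 0.0254
```

```bash
python3 -c "
from h import *
from bench import eyes
go(.078,-.14,.34,3.3)"
```

```text
tgt [ 0.5925 -0.1312  0.34  ] slide [-0.0736  0.0046  0.0247] twist [6.000e-04 3.000e-04 4.589e-01] dist mm 62.0 clock 5.4
```

Request:
servo_tool(slide=[[-0.02, 0.001, 0.005], [-0.04, 0.002, 0.01], [-0.06, 0.003, 0.02], [-0.0736, 0.0046, 0.0247], [-0.0736, 0.0046, 0.0247], [-0.0736, 0.0046, 0.0247], [-0.0736, 0.0046, 0.0247], [-0.0736, 0.0046, 0.0247], [-0.0736, 0.0046, 0.0247], [-0.0736, 0.0046, 0.0247]], twist=[[0, 0, 0.1], [0, 0, 0.2], [0, 0, 0.3], [0, 0, 0.4], [0, 0, 0.459], [0, 0, 0.459], [0, 0, 0.459], [0, 0, 0.459], [0, 0, 0.459], [0, 0, 0.459]], fingers=[0.41, 0.41, 0.41, 0.41, 0.41, 0.41, 0.41, 0.41, 0.41, 0.41])

```text
clock: 6.23
eef_pos: [0.5926, -0.1284, 0.3399]
tool_rot: [[0.04, 0.999, 0.0], [0.999, -0.04, 0.0], [0.0, 0.0, -1.0]]
force: [0.2, 0.3, 0.9]
finger_gap: 0.0251
```

```bash
python3 -c "
from h import *
from bench import eyes
c=eyes.read_camera('wrist');cv2.imwrite('pics/w5.png',c['pixels'][...,::-1])
for ce,s in blobs(c,bulbs(c),300): print(ce,s,w2ab(ray(c,ce,.088)))
go(.078,-.14,.2475,3.3)
go(.062,.17,.2475,3.3)"
```

```text
[68.2 62.3] [25, 40, 86, 44, 2552] [-0.04423812 -0.05645876]
[284.1 110.9] [245, 80, 78, 70, 3458] [ 0.0762126  -0.07494681]
[82.3 93.4] [58, 83, 43, 27, 674] [-0.03769324 -0.07248919]
[550.3 152. ] [538, 110, 22, 80, 1256] [ 0.23327863 -0.08851352]
[230.3 274.3] [218, 251, 25, 52, 631] [ 0.04854597 -0.17801623]
[327.4 274. ] [316, 251, 25, 52, 618] [ 0.11047025 -0.17396054]
tgt [ 0.5925 -0.1312  0.2475] slide [-3.500e-03  1.000e-04  1.156e-01] twist [ 0.0004 -0.0003  0.0073] dist mm 92.0 clock 6.2833
tgt [0.6082 0.1788 0.2475] slide [0.3845 0.0039 0.1156] twist [ 0.0004 -0.0003  0.0073] dist mm 321.0 clock 6.2833
```

View pics/w5.png

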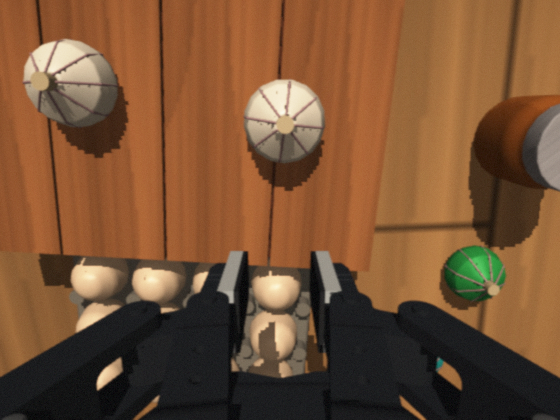

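Bulb 2 is at (285,122), straight ahead. The finger centre is at column 279, with the tips over the board in front of the eggs. The jar is far to the right at (520,140). Descend and push.

Request:
servo_tool(slide=[[0, 0.001, 0.03], [0, 0.002, 0.06], [0, 0.003, 0.09], [0, 0.004, 0.11], [0, 0.004, 0.1156], [0.012, 0.004, 0.1156], [0.024, 0.004, 0.1156], [0.036, 0.004, 0.1156], [0.048, 0.004, 0.1156], [0.06, 0.004, 0.1156]], twist=[[0, 0, 0], [0, 0, 0], [0, 0, 0], [0, 0, 0], [0, 0, 0], [0, 0, 0], [0, 0, 0], [0, 0, 0], [0, 0, 0], [0, 0, 0]], fingers=[0.41, 0.41, 0.41, 0.41, 0.41, 0.41, 0.41, 0.41, 0.41, 0.41])

```text
clock: 7.12
eef_pos: [0.598, -0.0794, 0.2482]
tool_rot: [[0.041, 0.999, 0.001], [0.999, -0.041, 0.0], [0.0, 0.001, -1.0]]
force: [-0.4, -0.4, 0.1]
finger_gap: 0.0254
```

```bash
python3 -c "
from h import *
from bench import eyes
c=eyes.read_camera('wrist');cv2.imwrite('pics/w6.png',c['pixels'][...,::-1])
go(.062,.19,.2475,3.3)"
```

```text
tgt [0.6102 0.1987 0.2475] slide [0.3455 0.0017 0.001 ] twist [ 0.0016 -0.0026  0.011 ] dist mm 276.0 clock 7.1667
```

View pics/w6.png

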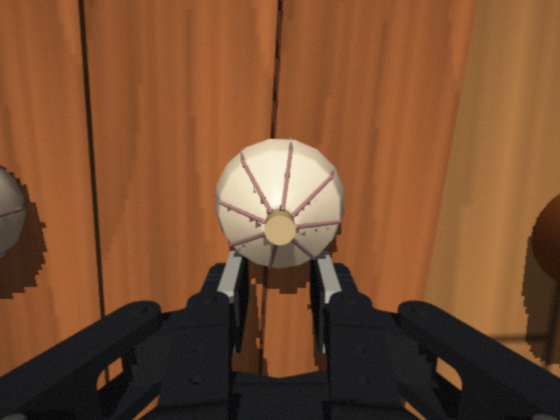

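Bulb 2 is nested at (280,203). Push on, drifting slightly towards the tray's middle.

Request:
servo_tool(slide=[[0.012, 0, 0], [0.024, -0.001, 0], [0.036, -0.001, 0], [0.048, -0.002, 0], [0.06, -0.002, 0], [0.072, -0.003, 0], [0.084, -0.003, 0], [0.096, -0.004, 0], [0.108, -0.004, 0], [0.12, -0.005, 0]], twist=[[0, 0, 0], [0, 0, 0], [0, 0, 0], [0, 0, 0], [0, 0, 0], [0, 0, 0], [0, 0, 0], [0, 0, 0], [0, 0, 0], [0, 0, 0]], fingers=[0.41, 0.41, 0.41, 0.41, 0.41, 0.41, 0.41, 0.41, 0.41, 0.41])

```text
clock: 8.0
eef_pos: [0.5977, 0.0161, 0.2474]
tool_rot: [[0.041, 0.999, 0.0], [0.999, -0.041, -0.0], [-0.0, 0.0, -1.0]]
force: [-0.5, -1.5, 0.6]
finger_gap: 0.0253
```

Request:
servo_tool(slide=[[0.012, 0, 0], [0.024, -0.001, 0], [0.036, -0.001, 0], [0.048, -0.002, 0], [0.06, -0.002, 0], [0.072, -0.003, 0], [0.084, -0.003, 0], [0.096, -0.004, 0], [0.108, -0.004, 0], [0.12, -0.005, 0]], twist=[[0, 0, 0], [0, 0, 0], [0, 0, 0], [0, 0, 0], [0, 0, 0], [0, 0, 0], [0, 0, 0], [0, 0, 0], [0, 0, 0], [0, 0, 0]], fingers=[0.41, 0.41, 0.41, 0.41, 0.41, 0.41, 0.41, 0.41, 0.41, 0.41])

```text
clock: 8.83
eef_pos: [0.5977, 0.1122, 0.2473]
tool_rot: [[0.041, 0.999, 0.0], [0.999, -0.041, -0.0], [-0.0, 0.0, -1.0]]
force: [-1.0, -0.8, 0.3]
finger_gap: 0.025
```

```bash
python3 -c "
from h import *
from bench import eyes
c=eyes.read_camera('wrist');cv2.imwrite('pics/w7.png',c['pixels'][...,::-1])
go(.052,.19,.2475,3.3)"
```

```text
tgt [0.6003 0.1997 0.2475] slide [ 0.1068 -0.0008 -0.0003] twist [-0.0005 -0.0021  0.0096] dist mm 85.0 clock 8.8833
```

View pics/w7.png

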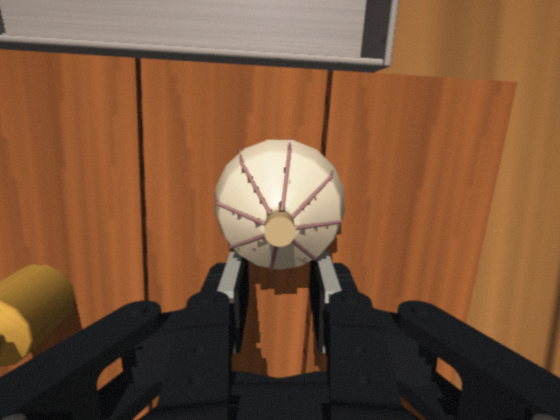

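Bulb 2's right edge, at column 343, is inside the tray's right wall at about 380. The weight is clear at the left, so push it off.

Request:
servo_tool(slide=[[0.012, -0.001, 0], [0.024, -0.002, 0], [0.036, -0.003, 0], [0.048, -0.004, 0], [0.06, -0.005, 0], [0.072, -0.005, 0], [0.084, -0.005, 0], [0.096, -0.005, 0], [0.104, -0.005, 0], [0.104, -0.005, 0]], twist=[[0, 0, 0], [0, 0, 0], [0, 0, 0], [0, 0, 0], [0, 0, 0], [0, 0, 0], [0, 0, 0], [0, 0, 0], [0, 0, 0], [0, 0, 0]], fingers=[0.41, 0.41, 0.41, 0.41, 0.41, 0.41, 0.41, 0.41, 0.41, 0.41])

```text
clock: 9.72
eef_pos: [0.597, 0.1963, 0.2472]
tool_rot: [[0.04, 0.999, -0.0], [0.999, -0.04, 0.001], [0.001, -0.0, -1.0]]
force: [0.3, 1.4, -0.0]
finger_gap: 0.0251
```

```bash
python3 -c "
from h import *
from bench import eyes
c=eyes.read_camera('wrist');cv2.imwrite('pics/w8.png',c['pixels'][...,::-1])
import math
# g3 push dir -24deg, start 60 mm behind
t=math.radians(24);print(-.044-.06*math.sin(t),-.0638-.06*math.cos(t))
go(-.0684,-.119,.34,-24)"
```

```text
-0.068404198584548 -0.11861272745855606
tgt [ 0.449  -0.0954  0.34  ] slide [-0.3705 -0.1702 -0.116 ] twist [-2.000e-04  1.000e-04  9.178e-01] dist mm 339.0 clock 9.7667
```

View pics/w8.png

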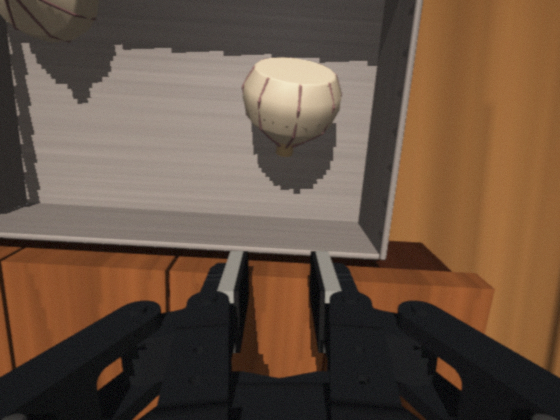

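Bulb 2 lies in the tray on its side at (290,100), and bulb 1 is at the upper left. Lift and go to behind bulb 3.

Request:
servo_tool(slide=[[0, 0, -0.05], [0, 0, -0.1], [-0.02, -0.009, -0.12], [-0.06, -0.028, -0.12], [-0.1, -0.046, -0.12], [-0.145, -0.067, -0.12], [-0.19, -0.087, -0.12], [-0.235, -0.108, -0.12], [-0.28, -0.129, -0.12], [-0.325, -0.149, -0.12]], twist=[[0, 0, 0], [0, 0, 0], [0, 0, 0.1], [0, 0, 0.2], [0, 0, 0.3], [0, 0, 0.4], [0, 0, 0.5], [0, 0, 0.6], [0, 0, 0.7], [0, 0, 0.8]], fingers=[0.41, 0.41, 0.41, 0.41, 0.41, 0.41, 0.41, 0.41, 0.41, 0.41])

```text
clock: 10.6
eef_pos: [0.4657, -0.0623, 0.3435]
tool_rot: [[0.447, 0.894, 0.0], [0.894, -0.447, 0.0], [0.0, 0.0, -1.0]]
force: [1.1, -1.7, 0.2]
finger_gap: 0.025
```

```bash
python3 -c "
from h import *
go(-.0684,-.119,.34,-24)"
```

```text
tgt [ 0.449  -0.0954  0.34  ] slide [-0.0463 -0.0001  0.0044] twist [ 0.0003 -0.0004  0.1093] dist mm 37.0 clock 10.6
```

Request:
servo_tool(slide=[[-0.02, 0, 0.004], [-0.04, 0, 0.004], [-0.0463, 0, 0.004], [-0.0463, 0, 0.004], [-0.0463, 0, 0.004], [-0.0463, 0, 0.004], [-0.0463, 0, 0.004], [-0.0463, 0, 0.004], [-0.0463, 0, 0.004], [-0.0463, 0, 0.004]], twist=[[0, 0, 0.05], [0, 0, 0.1], [0, 0, 0.109], [0, 0, 0.109], [0, 0, 0.109], [0, 0, 0.109], [0, 0, 0.109], [0, 0, 0.109], [0, 0, 0.109], [0, 0, 0.109]], fingers=[0.41, 0.41, 0.41, 0.41, 0.41, 0.41, 0.41, 0.41, 0.41, 0.41])

```text
clock: 11.43
eef_pos: [0.4509, -0.0932, 0.3401]
tool_rot: [[0.494, 0.869, -0.0], [0.869, -0.494, -0.0], [-0.0, 0.0, -1.0]]
force: [-1.0, 0.4, 0.5]
finger_gap: 0.025
```

```bash
python3 -c "
from h import *
from bench import eyes
c=eyes.read_camera('wrist');cv2.imwrite('pics/w9.png',c['pixels'][...,::-1])
for ce,s in blobs(c,bulbs(c),300): print(ce,s,w2ab(ray(c,ce,.088)))
go(-.0684,-.119,.2475,-24)
c=eyes.read_camera('top');cv2.imwrite('pics/t9.png',c['pixels'][...,::-1])
h=hsv(c);m=(h[...,0]>=16)&(h[...,0]<32)&(h[...,1]>110)&(h[...,2]>120)
for ce,s in blobs(c,m,40):
    if 190<ce[0]<240 and 260<ce[1]<300: print(ce,s)
"
```

```text
[274.3 116.4] [238, 84, 78, 77, 3486] [-0.0455681  -0.06165694]
[230.5 271.4] [219, 251, 24, 43, 533] [-0.11014916 -0.13834132]
[327.5 274.3] [316, 251, 24, 52, 601] [-0.05421031 -0.16512625]
tgt [ 0.449  -0.0954  0.2475] slide [-0.0034 -0.0007  0.1158] twist [-0.0001  0.0001  0.0076] dist mm 93.0 clock 11.4833
[213.5 282.9] [206, 276, 16, 15, 189]
```

View pics/w9.png

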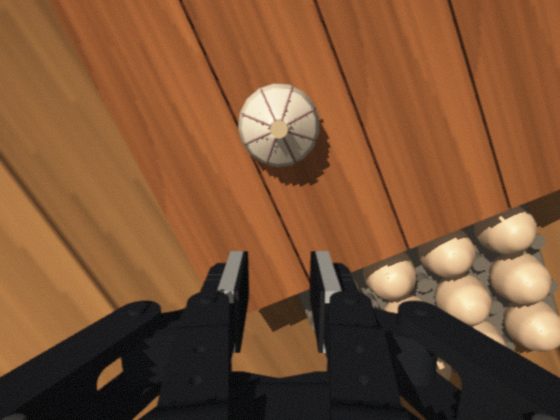

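View pics/t9.png

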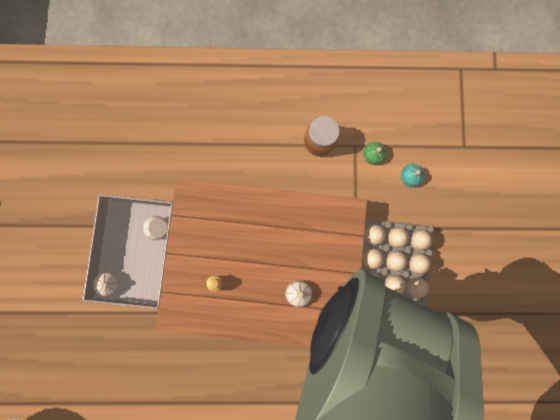

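Bulb 3 is at (279,125), straight ahead. The top view shows two bulbs in the tray at (106,284) and (155,228), and the weight unmoved at (213.5,283), against (213.1,283) before. I push bulb 3 along a slant that passes the weight.

Request:
servo_tool(slide=[[0, 0, 0.03], [0, 0, 0.06], [0, 0, 0.09], [0, 0, 0.11], [0, 0, 0.1158], [0.012, 0, 0.1158], [0.024, 0, 0.1158], [0.036, 0, 0.1158], [0.048, 0, 0.1158], [0.06, 0, 0.1158]], twist=[[0, 0, 0], [0, 0, 0], [0, 0, 0], [0, 0, 0], [0, 0, 0], [0, 0, 0], [0, 0, 0], [0, 0, 0], [0, 0, 0], [0, 0, 0]], fingers=[0.41, 0.41, 0.41, 0.41, 0.41, 0.41, 0.41, 0.41, 0.41, 0.41])

```text
clock: 12.37
eef_pos: [0.4754, -0.0503, 0.2482]
tool_rot: [[0.494, 0.87, 0.001], [0.87, -0.494, 0.0], [0.001, 0.001, -1.0]]
force: [-0.1, -0.3, 0.2]
finger_gap: 0.0255
```

```bash
python3 -c "
from h import *
from bench import eyes,monitor
c=eyes.read_camera('wrist');cv2.imwrite('pics/w10.png',c['pixels'][...,::-1])
s=monitor.get_state();print(w2ab(s['eef_pos']))
a=np.radians(24);print('tcp tgt',.02-.0315*np.sin(a),.075-.0315*np.cos(a));go(.0072,.046,.2475,-24)"
```

```text
[-0.04619423 -0.06992734]
tcp tgt 0.007187795743112294 0.04622331808425807
tgt [0.5411 0.061  0.2475] slide [0.1595 0.0031 0.0008] twist [ 0.0014 -0.0027  0.0123] dist mm 128.0 clock 12.4167
```

View pics/w10.png

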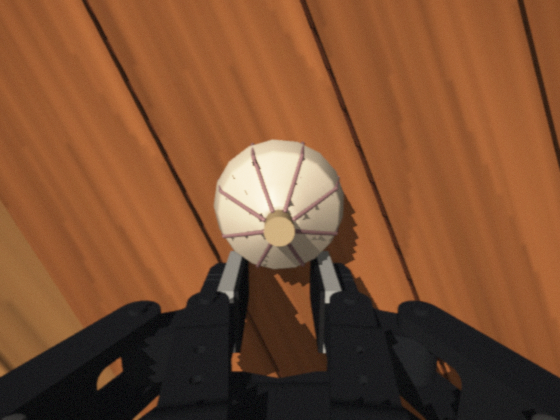

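Bulb 3 is nested at (280,204). Push on along the slant.

Request:
servo_tool(slide=[[0.012, 0, 0], [0.024, 0, 0], [0.036, 0.001, 0], [0.048, 0.001, 0], [0.06, 0.001, 0], [0.072, 0.002, 0], [0.084, 0.002, 0], [0.096, 0.002, 0], [0.108, 0.003, 0], [0.12, 0.003, 0]], twist=[[0, 0, 0], [0, 0, 0], [0, 0, 0], [0, 0, 0], [0, 0, 0], [0, 0, 0], [0, 0, 0], [0, 0, 0], [0, 0, 0], [0, 0, 0]], fingers=[0.41, 0.41, 0.41, 0.41, 0.41, 0.41, 0.41, 0.41, 0.41, 0.41])

```text
clock: 13.25
eef_pos: [0.5247, 0.0312, 0.2475]
tool_rot: [[0.495, 0.869, 0.0], [0.869, -0.495, -0.0], [-0.0, 0.0, -1.0]]
force: [0.4, -1.2, 0.7]
finger_gap: 0.0254
```

```bash
python3 -c "
from h import *
from bench import eyes,monitor
c=eyes.read_camera('wrist');cv2.imwrite('pics/w11.png',c['pixels'][...,::-1])
s=monitor.get_state();print(w2ab(s['eef_pos']))
go(.0072,.046,.2475,-24)"
```

```text
[-0.00552777  0.01650934]
tgt [0.5411 0.061  0.2475] slide [ 0.0401 -0.0002 -0.0001] twist [ 0.0001 -0.0017  0.0103] dist mm 32.0 clock 13.3
```

View pics/w11.png

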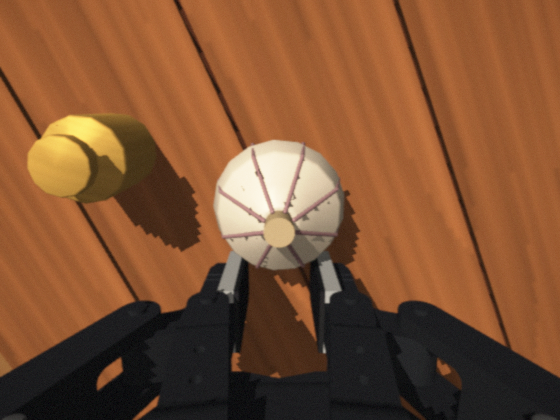

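The weight at (95,155) will pass left of the fingers with room to spare. Continue 40 mm.

Request:
servo_tool(slide=[[0.01, 0, 0], [0.02, 0, 0], [0.03, 0, 0], [0.04, 0, 0], [0.05, 0, 0], [0.05, 0, 0], [0.05, 0, 0], [0.05, 0, 0], [0.05, 0, 0], [0.05, 0, 0]], twist=[[0, 0, 0], [0, 0, 0], [0, 0, 0], [0, 0, 0], [0, 0, 0], [0, 0, 0], [0, 0, 0], [0, 0, 0], [0, 0, 0], [0, 0, 0]], fingers=[0.41, 0.41, 0.41, 0.41, 0.41, 0.41, 0.41, 0.41, 0.41, 0.41])

```text
clock: 14.13
eef_pos: [0.5438, 0.0648, 0.2476]
tool_rot: [[0.495, 0.869, -0.0], [0.869, -0.495, -0.0], [-0.0, 0.0, -1.0]]
force: [0.0, 0.4, -0.3]
finger_gap: 0.0252
```

```bash
python3 -c "
from h import *
from bench import eyes,monitor
import pickle
c=eyes.read_camera('wrist');cv2.imwrite('pics/w12.png',c['pixels'][...,::-1])
s=monitor.get_state();t=w2ab(s['eef_pos']);a=np.radians(24);print(t,'bulb',t+.0315*np.array([np.sin(a),np.cos(a)]))
T=pickle.load(open('cams0.pkl','rb'))['top']
print('in tray',w2ab(ray(T,(155,228),.027)),w2ab(ray(T,(106,284),.02)))
b=t+.0315*np.array([np.sin(a),np.cos(a)])
for f,y in [(.0,-24),(.25,-12),(.5,0),(.75,10),(1,15)]:
  p=b+f*(np.array([.015,.14])-b); r=np.radians(-y)
  q=p-.0315*np.array([np.sin(r),np.cos(r)]);print(q);go(*q,.2475,y)
"
```

```text
[0.00956235 0.05010416] bulb [0.02237455 0.07888084]
in tray [0.04672025 0.21864642] [-0.07001481  0.29881834]
[0.00956235 0.05010416]
tgt [0.5438 0.0649 0.2475] slide [ 0.     -0.      0.0001] twist [0.     0.0001 0.0058] dist mm 0.0 clock 14.1833
[0.0139817  0.06334898]
tgt [0.5496 0.0776 0.2475] slide [ 0.0174 -0.0016  0.0001] twist [ 0.000e+00  1.000e-04 -3.942e-01] dist mm 14.0 clock 14.1833
[0.01868728 0.07794042]
tgt [0.5557 0.0916 0.2475] slide [ 0.0364 -0.0036  0.0001] twist [ 0.000e+00  1.000e-04 -7.942e-01] dist mm 29.0 clock 14.1833
[0.02231356 0.09369877]
tgt [0.561  0.1069 0.2475] slide [ 0.0563 -0.0074  0.0001] twist [ 0.0000e+00  1.0000e-04 -1.1276e+00] dist mm 45.0 clock 14.1833
[0.0231528  0.10957334]
tgt [0.5634 0.1226 0.2475] slide [ 0.0749 -0.0145  0.0001] twist [-0.0000e+00  1.0000e-04 -1.2942e+00] dist mm 61.0 clock 14.1833
```

View pics/w12.png

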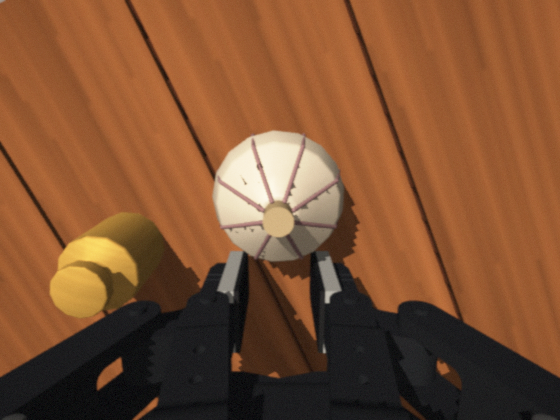

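Bulb 3 is at (279,197), and the weight at (110,265) is clear. Now turn gently around the bulb, back towards the tray.

Request:
servo_tool(slide=[[0.006, 0, 0], [0.012, -0.001, 0], [0.018, -0.0015, 0], [0.024, -0.002, 0], [0.03, -0.003, 0], [0.036, -0.0035, 0], [0.041, -0.0045, 0], [0.046, -0.0055, 0], [0.051, -0.0065, 0], [0.056, -0.0075, 0]], twist=[[0, 0, -0.13], [0, 0, -0.26], [0, 0, -0.4], [0, 0, -0.53], [0, 0, -0.66], [0, 0, -0.79], [0, 0, -0.85], [0, 0, -0.9], [0, 0, -0.95], [0, 0, -1.0]], fingers=[0.41, 0.41, 0.41, 0.41, 0.41, 0.41, 0.41, 0.41, 0.41, 0.41])

```text
clock: 15.02
eef_pos: [0.5609, 0.1073, 0.2475]
tool_rot: [[-0.007, 1.0, -0.0], [1.0, 0.007, -0.0], [-0.0, -0.0, -1.0]]
force: [0.3, -0.3, 0.5]
finger_gap: 0.0252
```

```bash
python3 -c "
from h import *
from bench import eyes,monitor
c=eyes.read_camera('wrist');cv2.imwrite('pics/w13.png',c['pixels'][...,::-1])
s=monitor.get_state();t=w2ab(s['eef_pos']);R=s['tool_rot'];b=t+.0315*np.array([R[:2,0]@V,R[:2,0]@U]);print(t,'bulb',b)
for f,y in [(.3,15),(.6,21),(1,21)]:
  p=b+f*(np.array([-.015,.225])-b); r=np.radians(-y)
  q=p-.0315*np.array([np.sin(r),np.cos(r)]);print(q);go(*q,.2475,y)
"
```

```text
[0.02232172 0.09494181] bulb [0.01878637 0.12624284]
[0.01680326 0.12544332]
tgt [0.5587 0.1391 0.2475] slide [ 0.0387 -0.0026 -0.    ] twist [ 2.000e-04 -5.000e-04 -2.853e-01] dist mm 31.0 clock 15.0667
[0.00980314 0.15608935]
tgt [0.5549 0.1703 0.2475] slide [ 0.0777 -0.007  -0.    ] twist [ 2.000e-04 -5.000e-04 -4.853e-01] dist mm 62.0 clock 15.0667
[-0.00371141  0.19559222]
tgt [0.5455 0.211  0.2475] slide [ 0.1287 -0.0182  0.    ] twist [ 2.000e-04 -5.000e-04 -4.853e-01] dist mm 104.0 clock 15.0667
```

View pics/w13.png

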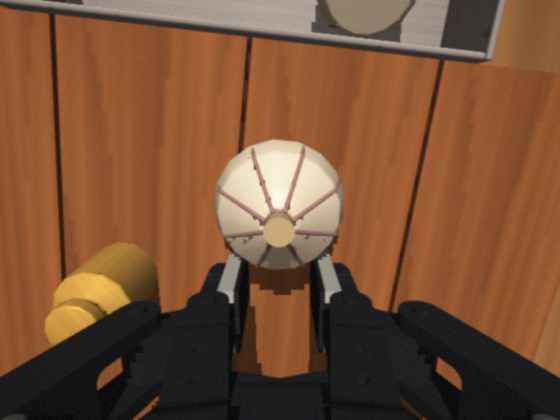

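Bulb 3 is at (280,204). Bulb 2 lies in the tray at (365,10), ahead and to the right, so I steer left to drop bulb 3 beside it.

Request:
servo_tool(slide=[[0.0095, -0.002, 0], [0.019, -0.004, 0], [0.0285, -0.006, 0], [0.0377, -0.0083, 0], [0.0475, -0.01, 0], [0.057, -0.0115, 0], [0.067, -0.013, 0], [0.0765, -0.0146, 0], [0.086, -0.018, 0], [0.096, -0.022, 0]], twist=[[0, 0, -0.07], [0, 0, -0.14], [0, 0, -0.21], [0, 0, -0.29], [0, 0, -0.39], [0, 0, -0.49], [0, 0, -0.59], [0, 0, -0.69], [0, 0, -0.69], [0, 0, -0.69]], fingers=[0.41, 0.41, 0.41, 0.41, 0.41, 0.41, 0.41, 0.41, 0.41, 0.41])

```text
clock: 15.9
eef_pos: [0.5425, 0.1846, 0.2476]
tool_rot: [[-0.359, 0.933, 0.0], [0.933, 0.359, 0.0], [0.0, 0.0, -1.0]]
force: [-0.1, 0.6, 0.1]
finger_gap: 0.0252
```

```bash
python3 -c "
from h import *
from bench import eyes,monitor
c=eyes.read_camera('wrist');cv2.imwrite('pics/w14.png',c['pixels'][...,::-1])
s=monitor.get_state();t=w2ab(s['eef_pos']);print(t)
go(-.0157,.1919,.2475,27)
"
```

```text
[-0.00487964  0.17075633]
tgt [0.5331 0.2085 0.2475] slide [ 0.0297 -0.0001 -0.0001] twist [-0.0004 -0.0022 -0.0016] dist mm 24.0 clock 15.95
```

View pics/w14.png

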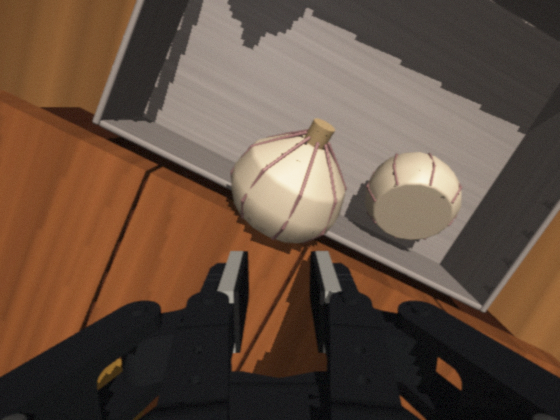

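Bulb 3 is tipping over the edge at (289,185), left of bulb 2. Follow through.

Request:
servo_tool(slide=[[0.003, 0, 0], [0.006, 0, 0], [0.01, 0, 0], [0.014, 0, 0], [0.018, 0, 0], [0.022, 0, 0], [0.026, 0, 0], [0.026, 0, 0], [0.026, 0, 0], [0.026, 0, 0]], twist=[[0, 0, 0], [0, 0, 0], [0, 0, 0], [0, 0, 0], [0, 0, 0], [0, 0, 0], [0, 0, 0], [0, 0, 0], [0, 0, 0], [0, 0, 0]], fingers=[0.41, 0.41, 0.41, 0.41, 0.41, 0.41, 0.41, 0.41, 0.41, 0.41])

```text
clock: 16.78
eef_pos: [0.5353, 0.2031, 0.2475]
tool_rot: [[-0.359, 0.933, 0.0], [0.933, 0.359, -0.0], [-0.0, -0.0, -1.0]]
force: [-0.1, 0.9, -0.5]
finger_gap: 0.0253
```

```bash
python3 -c "
from h import *
from bench import eyes,monitor
c=eyes.read_camera('wrist');cv2.imwrite('pics/w15.png',c['pixels'][...,::-1])
"
```

```text
(no output)
```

View pics/w15.png

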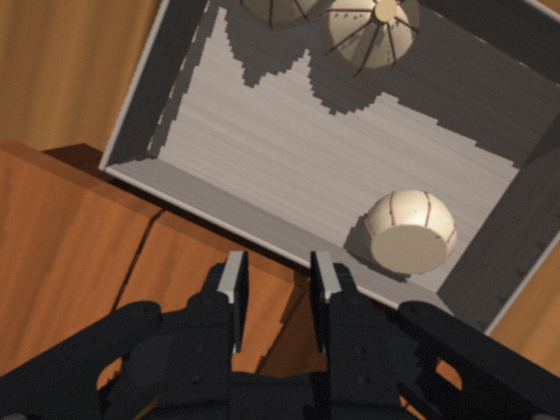

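All three bulbs are in the tray, at (280,10), (370,35) and (410,232). Lift straight up and check everything.

Request:
servo_tool(slide=[[0, 0, -0.04], [0, 0, -0.08], [0, 0, -0.12], [0, 0, -0.16], [-0.04, 0, -0.18], [-0.08, 0, -0.18], [-0.12, 0, -0.18], [-0.16, 0, -0.18], [-0.2, 0, -0.18], [-0.2, 0, -0.18]], twist=[[0, 0, 0], [0, 0, 0], [0, 0, 0], [0, 0, 0], [0, 0, 0], [0, 0, 0], [0, 0, 0], [0, 0, 0], [0, 0, 0], [0, 0, 0]], fingers=[0.41, 0.41, 0.41, 0.41, 0.41, 0.41, 0.41, 0.41, 0.41, 0.41])

```text
clock: 17.67
eef_pos: [0.594, 0.0473, 0.3919]
tool_rot: [[-0.353, 0.936, 0.001], [0.936, 0.353, -0.003], [-0.003, 0.0, -1.0]]
force: [-1.0, -0.9, -0.4]
finger_gap: 0.0251
```

```bash
python3 -c "
from h import *
from bench import eyes,monitor
for n in ['scene','top','wrist']:
  c=eyes.read_camera(n);cv2.imwrite('pics/%s16.png'%n,c['pixels'][...,::-1])
print(monitor.get_state()['force'],monitor.get_state()['clock'])
"
```

```text
[-1.46076588 -0.13651708 -1.21464766] 17.8167
```

View pics/scene16.png

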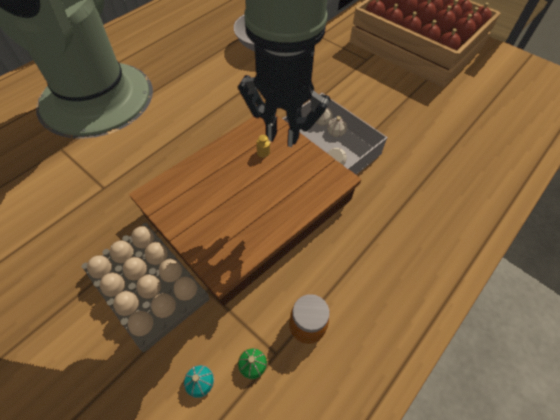

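View pics/top16.png

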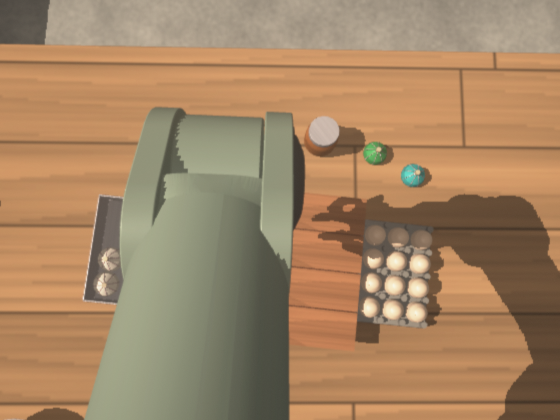

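View pics/wrist16.png

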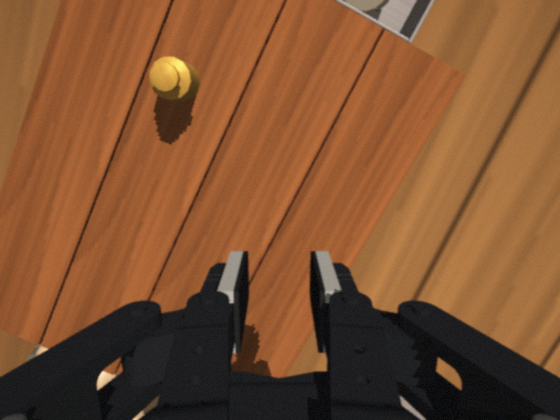

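All three bulbs show in the tray in the scene view at (322,117), (338,127) and (340,155). The weight stands upright at (263,145), and the jar at (310,317) looks unmoved. One last numeric check, then hand in.

```bash
python3 -c "
from h import *
from bench import eyes,ctrl
c=eyes.read_camera('scene');h=hsv(c);m=(h[...,0]>=20)&(h[...,0]<32)&(h[...,1]>150)&(h[...,2]>90)
print('brass',blobs(c,m,30),'was 263.7 141.7')
print('jar lid',[b for b in blobs(c,bulbs(c),500) if b[0][1]>280],'was 310.9 311.6')
print(ctrl.job_done())
"
```

```text
brass [(array([263.8, 142.4]), [258, 135, 12, 18, 126])] was 263.7 141.7
jar lid [(array([499.2, 356.5]), [402, 258, 158, 162, 16350]), (array([310.9, 311.6]), [293, 295, 36, 35, 977])] was 310.9 311.6
the job is handed in; nothing more can be done
None
```

All three garlic bulbs are in the steel tray, and I handed the job in at about 18 s of the 66 s allowed. I pushed each one across the board with the fingertips set about 25 mm apart. The third bulb went on a curved path around the brass weight.

- **Bulbs:** the wrist and scene views both show all three in the tray, with none left on the board.
- **Weight and jar:** both stayed where they were, within a pixel of the starting scene picture. The weight is at (263.8,142.4) against (263.7,141.7), with the 0.7-pixel difference down to lighting. The jar is at (310.9,311.6) both times.
- **Eggs and coloured look-alikes:** none were touched, and they look unchanged in the pictures.
- **Forces:** wrist readings at the end of each move stayed within about 2 N.
- **Not confirmed from above:** in the last top-camera picture the arm hid the weight and part of the tray. Those checks rest on the scene and wrist views.

No check failed or disagreed.

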